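# Set measuring tweezers to the marked gap in their setting dock

### The arm

A 7-joint arm with a two-finger parallel gripper is mounted at the origin on a cart in front of the work surface, level with it; the furniture and walls round the work are solid. World frame = base frame: x ahead of the robot, y to its left, z up, the work surface at z = 0. Lengths are in m, angles in rad, forces in N, time in s.
With the tool pointing down it reaches from about 0.35 to 0.9 m from the base axis. Payload 19.9 kg.
Tool frame: the origin (TCP) lies at the very end of the fingers, on their centre line; the grasp point (between the pads) lies 19 mm behind it (pinch_z is the distance from the TCP to the grasp point, in m); z points along the fingers, y is the direction in which the jaws open and shut (so a half turn about z gives the same grasp; the last joint's range is limited). The gripper opens to 94 mm and grips with 3 to 60 N. Pads are 16 mm wide; open, the fingers measure 119 mm over their backs; the gripper's body (75 mm by 177 mm) begins 78 mm behind the grasp point.
Start: joints at [1.185, 0.417, -0.01, 1.614, 0.005, 1.111, -0.053], TCP at [0.211, -0.588, 0.205] pointing down, gripper open.
Joint ranges: [-2.81, 2.81], [-0.39, 2.02], [-1.27, 1.25], [0.06, 2.57], [-1.19, 4.33], [0.19, 2], [-2.82, 2.82]. Speed limits (rad/s): [1.89, 1.89, 2.39, 2.39, 3.01, 3.01, 3.01].

### API

Orientations are given as a unit quaternion [x, y, z, w].
In Python, from station import * gives the robot as it stands.
- The arm moves only by the tool play_rows, never from a script. Its argument "increments" is a list of rows, each a list of 2 entries, a list of its own where there are three numbers: the shift along the tool's x, y, z in units of 40 mm (1.0 is 40 mm), then the turn, a rotation vector about the tool's x, y, z in degrees. In form: [[[dx, dy, dz], [rx, ry, rz]], ...]. A call has 1 to 5 rows; each row shifts and turns the pose as measured when the row begins, along the tool's axes as they then stand; what a row does not reach is not made up. A row lasts 1/12 s, in which the tool goes at most 41.7 mm and 7.16 degrees, less where a joint would pass 70% of its speed; a pose out of reach is approached as far as the arm can. A call is refused whole if a number of a shift passes 1 or a number of a turn 7.16, either way. A call with a gripper value outside its range is refused whole. "fingers" is the finger opening in mm, from 0 to 94, set as the call begins (left out, the last holds). The fingers move at their own pace and stop on an object; "force" is the grip in N (left out, the last holds). Time passes only in rows, so rows that do not move let the fingers close. It gives the time, the measured TCP pose, the force and the opening at its end, in the units of the state.
- state(): the state, without advancing time (a new reading comes with each control period).
- snapshot(name): name is "side" or "top"; returns (picture, depth): 400x640x3 uint8, red, green, blue; 400x640 float32, m along the optical axis (not along the pixel's ray), 0 where there is no reading.
- camera_model(name): a dict with "fx", "fy", "cx", "cy" (pixels), "rvec" (rotation vector, rad) and "tvec" (3), from world to camera coordinates, as OpenCV has them. Camera axes: x right, y down, z forward; pixel columns grow to the right and rows downward; lengths in m; the calibration is good to about 2 mm. A picture is of the moment at which its call begins. camera_model takes no time and is no camera call.
- sign_off(): hands the job in, once; it reports no verdict.
The state is a dict: "time_s": time; "qpos": joint angles; "qvel": joint speeds; "joint_torque": joint torques, N m; "tool_pos": TCP position; "tcp_rot": TCP orientation; "force": force on the tool from outside, world axes, zero at the start; "ft_torque": the same for the moment, N m; "width": finger opening in m.
Only numpy, scipy, OpenCV 4.12 (cv2) and the standard library are available. Lean on these libraries where they do the work, as an engineer would, in place of code of your own. Each camera call takes 0.05 s, during which the arm holds its last target.

### The job

Set the kernel-measuring tweezers up for zeroing: slide them, rounded back end first, fully home into the channel of the setting dock, and squeeze the sprung arms until each tip stands right over its line on the white plate; hold that gap steady for at least two seconds. Finish while still holding the tweezers squeezed like that in the dock (do not let go), and leave the vial, the brass weight and the dish of meal where they are.

Things in the scene. Friction and masses are not known exactly. Their poses are not given: they have to be found in the camera images.
- tweezers: Loose digital measuring tweezers lying flat, 143 mm long, about 46 g: black plastic back piece with a small display, two sprung steel arms opening sideways. Origin on the underside, midway between the grip pads; +x along the tweezers to the back end, z up; tips end at x = -48 mm. A shoulder 30 mm wide at x = 50 to 56 mm, behind it the back piece, 22 mm wide, 16 mm tall from the underside.
- grip_pads (a point): centre between the two black ribbed grip pads on the outside of the arms, 9 mm above the underside; pads reach 17 mm either way along x and from 0 to 18 mm above the underside; over their flat outer faces the tweezers measure 30 mm at rest and 24 mm at the marked gap (then the faces are parallel to x). The spring presses back with 6 N per pad near rest, 10 N at the marked gap
- back_end (a point): rear end of the tweezers at x = +95 mm, 8 mm above the underside: from x = 80 mm on the back piece is domed, narrowing smoothly to about 4 mm wide and 4 mm tall at the end
- left_arm (a joint): closing angle of the left arm, rad: 0 sprung open (tip centres 26 mm apart), 0.060 at the marked gap (14 mm), 0.115 tips nearly touching; the right arm always moves by the same angle; hinges at x = 52 mm of the tweezers, 100 mm from the tips, so 0.010 rad moves each tip 1 mm and each pad 0.5 mm
- tip_left (a point): end of the tip on the tweezers' +y side, centre of the 2.4 mm wide tip, 8 mm above the underside; its axes turn with the arm
- tip_right (a point): end of the tip on the tweezers' -y side, centre of the 2.4 mm wide tip, 8 mm above the underside
- setting_dock: Fixed metal dock with a base plate 168 x 56 x 8 mm. Origin on the desk; +x is the direction in which the tweezers slide in. Grey channel from its mouth at x = 56 mm to a back wall at x = 98 mm, outside 40 mm wide, top 44 mm above the desk. At x = -36 to -62 mm a pedestal, 44 mm wide, with a white plate on top, 17 mm above the desk. Between them only the 8 mm base plate lies below
- dock_mouth (a point): centre of the channel floor at its mouth, 20 mm above the desk; inside, the channel is 25 mm wide and 20 mm high, with two lips on top and a 13 mm slot between them. The tweezers are home when their shoulder meets the mouth
- seat (a point): where the tweezers' origin is when they are home: 21.5 mm above the desk if carried midway between floor and lips, 20 mm if resting on the channel floor (both are good); the tweezers' axes are then parallel to the dock's
- line_left (a point): point on the black line at y = +7 mm of the dock, where the end of the left tip belongs, seen from above; the two lines run along x on the white plate, 14 mm apart centre to centre, 1.2 mm wide, 17 mm above the desk
- line_right (a point): the same on the line at y = -7 mm, where the end of the right tip belongs
- vial: loose screw-cap vial, white cap, 24 mm across, 53 mm tall, origin under its centre; bystander, another stands close by
- brass_weight: loose brass weight, 22 mm across, 34 mm tall, origin under its centre; bystander
- meal_dish: loose round sample dish filled with meal, 66 mm across, 12 mm tall, origin under its centre; bystander

How it is judged:
On the way:
1. the tweezers are home in the dock with their tips over the lines, held so for two seconds (x of tweezers in the frame of setting_dock between -0.0025 and 0.0025 m and y of tweezers in the frame of setting_dock between -0.0025 and 0.0025 m and z of tweezers in the frame of setting_dock between 0.0185 and 0.025 m and angle between the x axis of tweezers and the x axis of setting_dock, either way round below 0.06 rad and angle between the z axis of tweezers and the z axis of setting_dock, either way round below 0.06 rad and x of tip_left in the frame of setting_dock below 0 m and distance between tip_left and tip_right between 0.012 and 0.016 m and horizontal distance between tip_left and line_left below 0.0035 m and horizontal distance between tip_right and line_right below 0.0035 m and velocity of joint left_arm between -0.05 and 0.05 rad/s and linear speed of tweezers below 0.01 m/s and contact force between the fingers and tweezers above 2 N), for 2 s.
At the end, for the whole second after the job is handed in: tweezers home in the channel (within 2.5 mm along and across, underside 18.5 to 25 mm above the desk, 0.06 rad), tip centres 12 to 16 mm apart, each tip end within 3.5 mm of its line point seen from above, arms at rest, fingers pressing on the tweezers with over 2 N (all of step 1); the arm keeps its last pose, push and grip.
It fails at once if a bystander (vial, brass weight, sample dish) was pushed away by 20 mm or more (distance of any of vial, brass_weight, meal_dish from where it was at the start of the episode above 0.02 m).
It also fails if it takes over 54 s, if anything falls off the work surface, if the arm or the gripper's body presses on something with over 40 N, if the wrist force passes 120 N, or if a joint passes its speed limit or range.

## Working session

There is one attempt and no reset: what is moved stays moved. The work goes in short steps, Python scripts to look and compute and a tool call to move; the robot and the scene stay as the last step left them, time stands still between calls to the robot, and variables do not carry over. Pictures are saved under pics/ and viewed, and the job is handed in when it is done.

Besides the shell and the picture viewer there is one more tool, called after "Emit:" as name(argument=value, ...), one argument or row to a line, values as JSON. play_rows: Moves the arm, as the interface text tells. Its arguments: {"type":"object","properties":{"increments":{"type":"array"},"fingers":{"type":"number"},"force":{"type":"number"}},"required":["increments"]}

```bash
ls; mkdir -p pics
cat > h.py <<'E'
from station import *
import numpy as np, cv2
from scipy.spatial.transform import Rotation as R
def save(n,fn):
    im,d=snapshot(n); cv2.imwrite('pics/'+fn+'.png',cv2.cvtColor(im,cv2.COLOR_RGB2BGR)); np.save('pics/'+fn+'_d.npy',d); np.save('pics/'+fn+'_im.npy',im); return im,d
def cam(n):
    m=camera_model(n); Rm=cv2.Rodrigues(np.array(m['rvec'],float))[0]; return m,Rm,np.array(m['tvec'],float).ravel()
def ray(n,u,v,z):
    m,Rm,t=cam(n); c=-Rm.T@t; d=Rm.T@np.array([(u-m['cx'])/m['fx'],(v-m['cy'])/m['fy'],1.]); return c+d*(z-c[2])/d[2]
def pt(n,u,v,dep):
    m,Rm,t=cam(n); return Rm.T@(dep*np.array([(u-m['cx'])/m['fx'],(v-m['cy'])/m['fy'],1.])-t)
def cloud(n,d):
    m,Rm,t=cam(n); v,u=np.mgrid[:d.shape[0],:d.shape[1]]
    P=np.stack([(u-m['cx'])/m['fx']*d,(v-m['cy'])/m['fy']*d,d],-1)-t
    return P@Rm
def proj(n,p):
    m,Rm,t=cam(n); q=Rm@np.array(p)+t; return m['fx']*q[0]/q[2]+m['cx'],m['fy']*q[1]/q[2]+m['cy']
E
python3 - <<'E'
from h import *
for n in('side','top'):
    save(n,n+'0'); m,Rm,t=cam(n); print(n,m['fx'],-Rm.T@t,Rm[2])
print(state())
E
```

```text
pics
side 429.07667699923354 [ 0.32146756 -0.57811049  0.63193793] [ 0.23949164  0.77272645 -0.58782445]
top 478.7450872855998 [0.49083569 0.19516472 1.11744362] [ 0.07444331 -0.02225336 -0.99697692]
{'time_s': 0.1, 'qpos': array([ 1.18551569,  0.417903  , -0.01030552,  1.61408006,  0.00471502,
        1.11066643, -0.05297908]), 'qvel': array([ 1.13983369e-03, -1.06464820e-03,  2.62006257e-04, -9.82711315e-04,
        6.03996661e-04,  8.72631499e-05,  3.03487131e-04]), 'joint_torque': array([ 8.58444510e-04, -8.52586055e+01,  6.39991555e-01, -4.26697433e+01,
       -4.88353323e-02,  1.63688703e-02,  2.08600823e-04]), 'tool_pos': array([ 0.21053833, -0.58813999,  0.20490912]), 'tcp_rot': array([ 9.85259838e-01,  1.71063687e-01, -1.34695466e-04, -4.98926909e-04]), 'force': array([-0.44196551,  0.44214722, -0.21178893]), 'ft_torque': array([-0.01503851, -0.02910659,  0.02503411]), 'width': 0.09387840165620996}
```

View pics/top0.png

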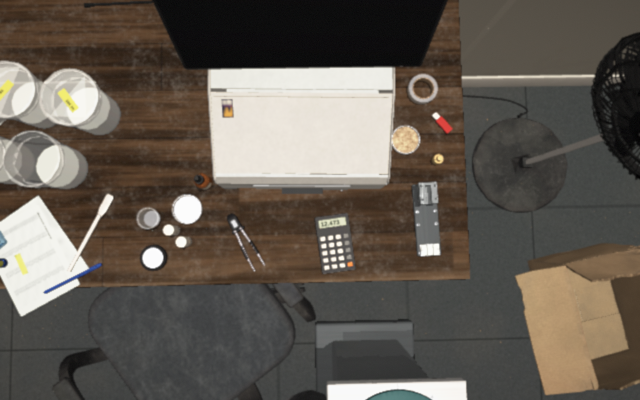

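View pics/side0.png

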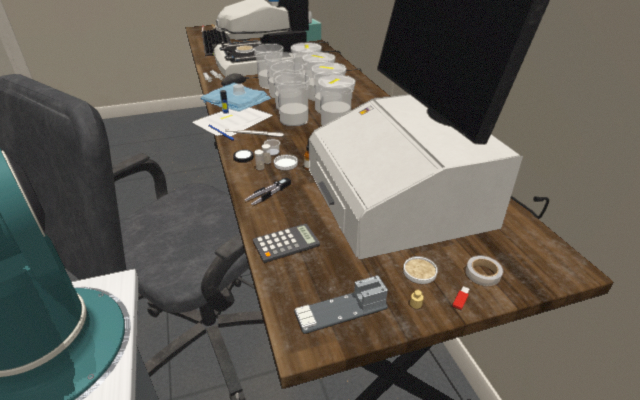

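The top view shows the tweezers at about (245,242), with the back end up near (233,217) and the tips near (260,269). The dock is at (428,218) with the channel at the top (428,195) and the white plate at the bottom (430,250). Next I'll enlarge and measure both.

Run:
```python
from h import *
im=cv2.imread('pics/top0.png')
a=cv2.resize(im[205:280,215:285],None,fx=8,fy=8,interpolation=cv2.INTER_CUBIC)
b=cv2.resize(im[175:265,400:450],None,fx=6,fy=6,interpolation=cv2.INTER_CUBIC)
cv2.imwrite('pics/za.png',a);cv2.imwrite('pics/zb.png',b)
s=cv2.imread('pics/side0.png')
c=cv2.resize(s[265:340,285:395],None,fx=7,fy=7,interpolation=cv2.INTER_CUBIC);cv2.imwrite('pics/zc.png',c)
c=cv2.resize(s[145:215,235:305],None,fx=8,fy=8,interpolation=cv2.INTER_CUBIC);cv2.imwrite('pics/zd.png',c)
print(proj('top',[0,0,0]))
print(proj('top',[.5,0,0]),proj('top',[.5,-.1,0]))
```

```text
(np.float64(398.7242413781519), np.float64(450.3976256404893))
(np.float64(391.79894212418554), np.float64(228.75294037684662)) (np.float64(434.33045305180303), np.float64(227.91258287824843))
```

View pics/za.png

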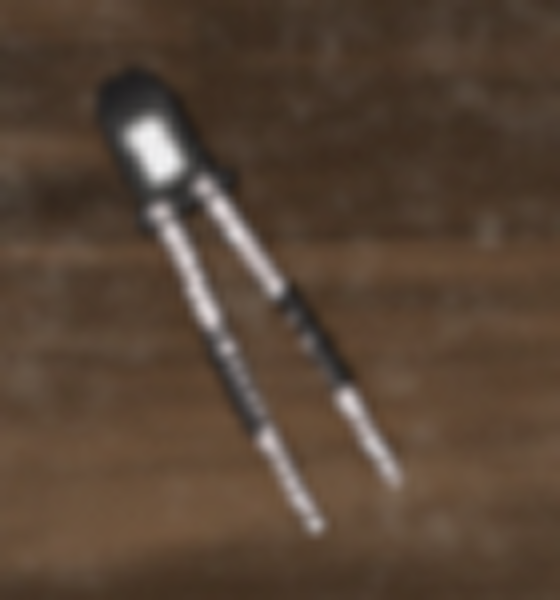

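View pics/zb.png

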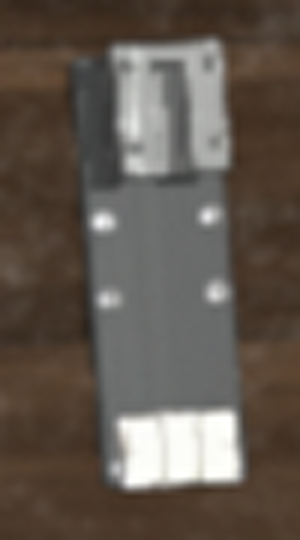

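View pics/zc.png

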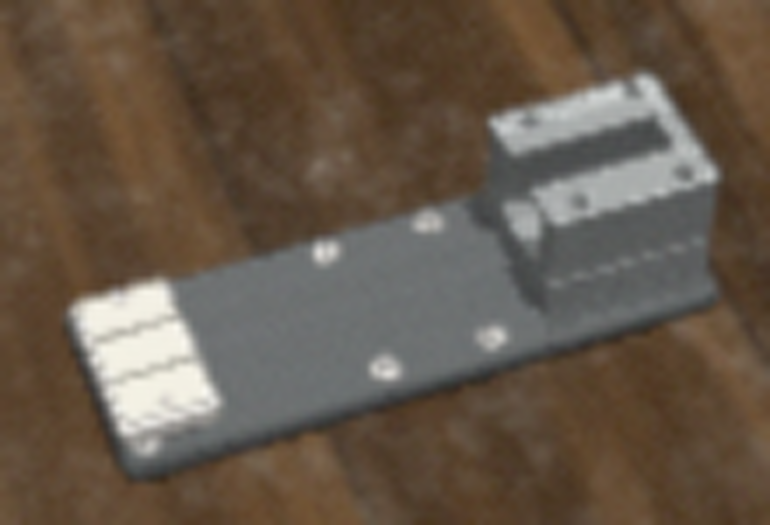

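View pics/zd.png

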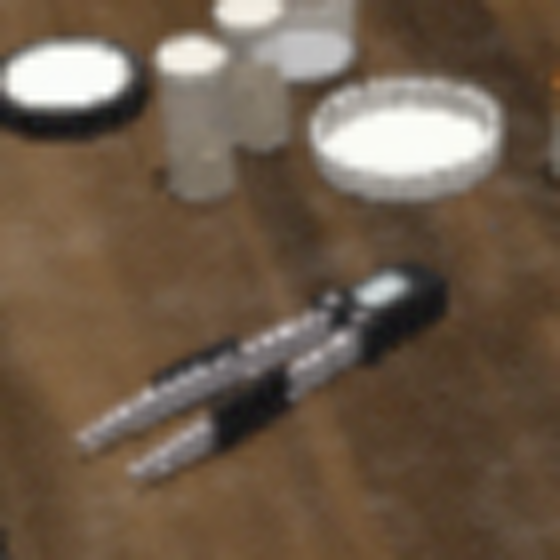

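Run:
```python
from h import *
im=np.load('pics/top0_im.npy').astype(int);d=np.load('pics/top0_d.npy');P=cloud('top',d)
print('desk z',np.percentile(P[230:260,340:400,2],[5,50,95]))
# dock top
m=np.zeros(d.shape,bool);m[175:265,400:455]=1
t=m&(P[...,2]>.037)&(P[...,2]<.055); print('top n',t.sum(),np.median(P[t][:,2]))
Q=P[t];r=cv2.minAreaRect((Q[:,:2]*1000).astype(np.float32));print(r, Q.mean(0))
w=m&(im.min(-1)>200)&(np.mgrid[:400,:640][0]>235)
Q=P[w];print('plate',w.sum(),Q.mean(0));print(cv2.minAreaRect((Q[:,:2]*1000).astype(np.float32)))
f=lambda zx,zy,ox,oy,k:((zx+.5)/k-.5+ox,(zy+.5)/k-.5+oy)
for n,(a,b),z in [('chTL',(110,45),.044),('chTR',(220,40),.044),('chBR',(230,168),.044),('chBL',(122,175),.044),('plTL',(118,418),.017),('plTR',(235,410),.017),('plBR',(242,482),.017),('plBL',(122,488),.017),('l1top',(160,416),.017),('l1bot',(166,485),.017),('l2top',(199,413),.017),('l2bot',(205,483),.017)]:
    print(n,ray('top',*f(a,b,400,175,6),z)[:2].round(4))
for n,(a,b),z in [('tipL',(317,530),.008),('tipR',(397,485),.008),('sh1',(148,222),.008),('sh2',(232,178),.008),('back',(128,68),.008),('disp',(157,153),.016)]:
    print(n,ray('top',*f(a,b,215,205,8),z)[:2].round(4))
print('side')
for n,(a,b),z in [('chA',(490,120),.044),('chB',(645,72),.044),('chC',(718,178),.044),('chD',(540,190),.044),('plA',(72,305),.017),('plB',(168,280),.017),('plC',(220,408),.017),('plD',(125,432),.017)]:
    print(n,ray('side',*f(a,b,285,265,7),z)[:2].round(4))
for n,(a,b),z in [('tipL',(82,442),.008),('tipR',(133,473),.008),('back',(446,285),.006),('disp',(382,289),.016)]:
    print(n,ray('side',*f(a,b,235,145,8),z)[:2].round(4))
```

```text
desk z [-0.00380902  0.00021679  0.01280258]
top n 280 0.04338997918730657
((579.6724243164062, -77.57929992675781), (48.144474029541016, 41.14167785644531), 2.018679141998291) [ 0.58098824 -0.07692337  0.04342644]
plate 200 [ 0.45134979 -0.08149442  0.0216025 ]
((462.6337585449219, 45.349273681640625), (303.6024475097656, 28.029104232788086), 84.61383819580078)
chTL [ 0.6039 -0.055 ]
chTR [ 0.6051 -0.0968]
chBR [ 0.5566 -0.0987]
chBL [ 0.5547 -0.0578]
plTL [ 0.4631 -0.0592]
plTR [ 0.4652 -0.1044]
plBR [ 0.4377 -0.106 ]
plBL [ 0.4364 -0.0598]
l1top [ 0.4635 -0.0754]
l1bot [ 0.4372 -0.0768]
l2top [ 0.4643 -0.0905]
l2bot [ 0.4376 -0.0918]
tipL [0.41   0.3208]
tipR [0.4223 0.2978]
sh1 [0.499  0.3685]
sh2 [0.5111 0.3443]
back [0.5434 0.374 ]
disp [0.5186 0.3646]
side
chA [ 0.5543 -0.0613]
chB [ 0.6008 -0.0578]
chC [ 0.6032 -0.0989]
chD [ 0.5575 -0.0884]
plA [ 0.4368 -0.0654]
plB [ 0.4631 -0.065 ]
plC [ 0.4636 -0.1089]
plD [ 0.4387 -0.1087]
tipL [0.4098 0.317 ]
tipR [0.422  0.2955]
back [0.5425 0.3725]
disp [0.5182 0.3616]
```

```bash
cat >> h.py <<'E'
def to(p,yaw):
    s=state(); Rc=R.from_quat(s['tcp_rot']); Rt=R.from_matrix(np.array([[np.cos(yaw),np.sin(yaw),0],[np.sin(yaw),-np.cos(yaw),0],[0,0,-1]]))
    d=Rc.inv().apply(np.array(p)-s['tool_pos'])/.04; w=(Rc.inv()*Rt).as_rotvec(degrees=True)
    x=Rc.as_matrix()[:,0]
    print('t',round(s['time_s'],2),'pos',s['tool_pos'].round(4),'yaw',round(float(np.arctan2(x[1],x[0])),4),'F',s['force'].round(2),'w',round(s['width']*1000,2))
    print('shift',d.round(3),'turn',w.round(2),'|d|',np.linalg.norm(d).round(2))
E
python3 - <<'E'
from h import *
d=np.load('pics/top0_d.npy');P=cloud('top',d)
m=(P[...,2]>.09)&(P[...,2]<.4)&(P[...,0]>.45)&(P[...,0]<.9)&(P[...,1]<.42)&(P[...,1]>-.05)&(d>0)
Q=P[m];print(Q.min(0),Q.max(0),np.percentile(Q[:,0],1),np.percentile(Q[:,1],[1,99]))
to([.459,.33,.12],.475)
E
```

```text
[ 0.59307777 -0.01620169  0.09003577] [0.82107809 0.41436165 0.39998107] 0.5984720342964129 [-0.00279348  0.40181418]
t 0.1 pos [ 0.2105 -0.5881  0.2049] yaw 0.3438 F [-0.44  0.44 -0.21] w 93.88
shift [ 13.585 -19.514   2.142] turn [-0.06  0.   -7.52] |d| 23.87
```

Emit:
play_rows(
  increments=[
    [[0.85,-0.5,0],[0,0,-1.5]],
    [[0.85,-0.5,0],[0,0,-1.5]],
    [[0.85,-0.5,0],[0,0,-1.5]],
    [[0.85,-0.5,0],[0,0,-1.5]],
    [[0.85,-0.5,0],[0,0,-1.5]],
  ],
)

```text
time_s: 0.52
tool_pos: [0.3255, -0.4304, 0.2021]
tcp_rot: [0.973, 0.231, -0.002, -0.001]
force: [0.3, -0.2, -0.1]
width: 0.0939
```

Emit:
play_rows(
  increments=[
    [[0.8,-0.55,0],[0,0,0]],
    [[0.8,-0.55,0],[0,0,0]],
    [[0.8,-0.55,0],[0,0,0]],
    [[0.8,-0.55,0],[0,0,0]],
    [[0.8,-0.55,0],[0,0,0]],
  ],
)

```text
time_s: 0.93
tool_pos: [0.4214, -0.2506, 0.2011]
tcp_rot: [0.973, 0.232, -0.003, -0.002]
force: [-0.1, -1.1, 0.2]
width: 0.0936
```

```bash
python3 -c "
from h import *
to([.459,.33,.12],.475)"
```

```text
t 0.93 pos [ 0.4214 -0.2506  0.2011] yaw 0.468 F [-0.05 -1.08  0.18] w 93.65
shift [  7.397 -12.521   2.05 ] turn [-0.26  0.27 -0.4 ] |d| 14.69
```

Emit:
play_rows(
  increments=[
    [[0.5,-0.85,0],[0,0,0]],
    [[0.5,-0.85,0],[0,0,0]],
    [[0.5,-0.85,0],[0,0,0]],
    [[0.5,-0.85,0],[0,0,0]],
    [[0.5,-0.85,0],[0,0,0]],
  ],
)

```text
time_s: 1.35
tool_pos: [0.4346, -0.0441, 0.2009]
tcp_rot: [0.973, 0.232, -0.003, -0.002]
force: [1.3, -0.6, -0.5]
width: 0.0938
```

Emit:
play_rows(
  increments=[
    [[0.5,-0.85,0.1],[0,0,0]],
    [[0.5,-0.85,0.1],[0,0,0]],
    [[0.5,-0.85,0.1],[0,0,0]],
    [[0.5,-0.85,0.1],[0,0,0]],
    [[0.5,-0.85,0.1],[0,0,0]],
  ],
)

```text
time_s: 1.77
tool_pos: [0.445, 0.1622, 0.1815]
tcp_rot: [0.973, 0.232, -0.002, -0.001]
force: [0.9, -1.1, 1.1]
width: 0.0936
```

Emit:
play_rows(
  increments=[
    [[0.45,-0.8,0.3],[0,0,0]],
    [[0.45,-0.8,0.3],[0,0,0]],
    [[0.45,-0.8,0.3],[0,0,0]],
    [[0.45,-0.8,0.3],[0,0,0]],
  ],
)

```text
time_s: 2.1
tool_pos: [0.451, 0.3172, 0.1328]
tcp_rot: [0.973, 0.231, -0.0, -0.001]
force: [1.7, -0.4, 0.9]
width: 0.0939
```

```bash
python3 -c "
from h import *
to([.459,.33,.12],.475)"
```

```text
t 2.1 pos [0.451  0.3172 0.1328] yaw 0.4665 F [ 1.7  -0.42  0.85] w 93.94
shift [ 0.322 -0.197  0.32 ] turn [-0.09 -0.01 -0.49] |d| 0.49
```

Emit:
play_rows(
  increments=[
    [[0.32,-0.2,0.5],[0,0,-0.5]],
    [[0,0,0.6],[0,0,0]],
    [[0,0,0.5],[0,0,0]],
    [[0,0,0],[0,0,0]],
  ],
)

```text
time_s: 2.43
tool_pos: [0.4549, 0.3406, 0.0631]
tcp_rot: [0.971, 0.241, -0.002, -0.003]
force: [-0.3, 0.4, -0.3]
width: 0.0939
```

```bash
python3 -c "
from h import *
to([.459,.33,.05],.475)
save('side','s1');save('top','t1')
a=cv2.imread('pics/s1.png')[100:230,190:340];cv2.imwrite('pics/s1z.png',cv2.resize(a,None,fx=5,fy=4.6,interpolation=2))
a=cv2.imread('pics/t1.png')[180:290,180:300];cv2.imwrite('pics/t1z.png',cv2.resize(a,None,fx=5,fy=5,interpolation=2))
"
```

```text
t 2.43 pos [0.4549 0.3406 0.0631] yaw 0.4861 F [-0.28  0.36 -0.28] w 93.88
shift [-0.033  0.285  0.327] turn [-0.35  0.12  0.63] |d| 0.43
```

View pics/s1z.png

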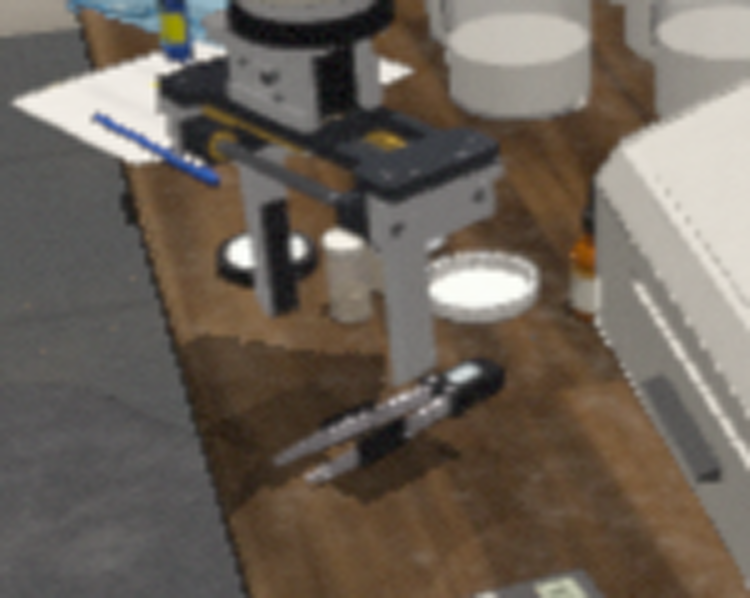

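View pics/t1z.png

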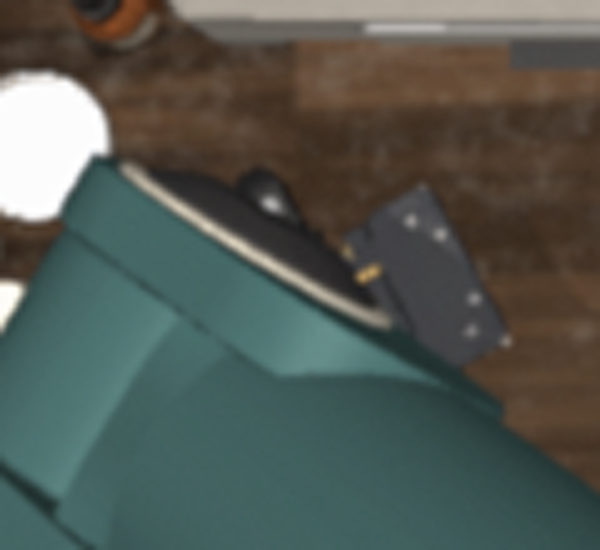

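```bash
python3 -c "
from h import *
s=state();Rc=R.from_quat(s['tcp_rot'])
for y in (.047,.0595,-.047,-.0595):
  for x in(-.008,.008):
    u,v=proj('side',s['tool_pos']+Rc.apply([x,y,0])); print(x,y,round((u-190)*5,1),round((v-100)*4.6,1))
"
```

```text
-0.008 0.047 394.0 370.7
0.008 0.047 419.0 358.9
-0.008 0.0595 410.7 379.8
0.008 0.0595 435.8 367.8
-0.008 -0.047 274.9 306.0
0.008 -0.047 299.6 295.4
-0.008 -0.0595 259.9 297.9
0.008 -0.0595 284.6 287.4
```

Emit:
play_rows(
  increments=[
    [[-0.05,0.26,0.3],[0,0,0.6]],
    [[0,0,0.3],[0,0,0]],
    [[0,0,0],[0,0,0]],
    [[0,0,0],[0,0,0]],
  ],
  fingers=60,
)

```text
time_s: 2.87
tool_pos: [0.4621, 0.3295, 0.0444]
tcp_rot: [0.972, 0.233, 0.002, -0.003]
force: [-0.2, 0.8, 0.1]
width: 0.0704
```

```bash
python3 -c "
from h import *
to([.4588,.3313,.004],.478)"
```

```text
t 2.87 pos [0.4621 0.3295 0.0444] yaw 0.4708 F [-0.17  0.82  0.13] w 70.43
shift [-0.06  -0.073  1.01 ] turn [-0.31 -0.37 -0.41] |d| 1.01
```

Emit:
play_rows(
  increments=[
    [[-0.06,-0.07,0.25],[-0.3,-0.3,-0.4]],
    [[0,0,0.3],[0,0,0]],
    [[0,0,0.2],[0,0,0]],
    [[0,0,0],[0,0,0]],
  ],
)

```text
time_s: 3.2
tool_pos: [0.4592, 0.3311, 0.0127]
tcp_rot: [0.972, 0.237, 0.001, -0.0]
force: [-0.7, -0.7, 0.9]
width: 0.0603
```

```bash
python3 -c "
from h import *
to([.4588,.3313,.004],.478)"
```

```text
t 3.2 pos [0.4592 0.3311 0.0127] yaw 0.4778 F [-0.65 -0.67  0.89] w 60.32
shift [-0.008 -0.008  0.218] turn [ 0.03 -0.16 -0.01] |d| 0.22
```

Emit:
play_rows(
  increments=[
    [[0,0,0.12],[0,0,0]],
    [[0,0,0.1],[0,0,0]],
    [[0,0,0],[0,0,0]],
    [[0,0,0],[0,0,0]],
  ],
  fingers=40,
  force=20,
)

```text
time_s: 3.53
tool_pos: [0.4586, 0.3315, 0.0022]
tcp_rot: [0.971, 0.237, 0.001, -0.0]
force: [0.3, -0.8, 0.3]
width: 0.0406
```

Emit:
play_rows(
  increments=[
    [[0,0,0],[0,0,0]],
    [[0,0,0],[0,0,0]],
    [[0,0,0],[0,0,0]],
    [[0,0,0],[0,0,0]],
    [[0,0,0],[0,0,0]],
  ],
  fingers=24,
)

```text
time_s: 3.95
tool_pos: [0.4591, 0.3317, 0.003]
tcp_rot: [0.972, 0.237, 0.001, -0.0]
force: [0.4, 0.2, -0.6]
width: 0.0244
```

Emit:
play_rows(
  increments=[
    [[0,0,0],[0,0,0]],
    [[0,0,0],[0,0,0]],
    [[0,0,0],[0,0,0]],
    [[0,0,0],[0,0,0]],
    [[0,0,0],[0,0,0]],
  ],
)

```text
time_s: 4.37
tool_pos: [0.4592, 0.3317, 0.0033]
tcp_rot: [0.972, 0.237, 0.002, -0.0]
force: [-0.1, 0.7, -0.7]
width: 0.0243
```

```bash
python3 -c "
from h import *
to([.4588,.3313,.004],.478)
save('side','s2')
a=cv2.imread('pics/s2.png')[130:230,220:320];cv2.imwrite('pics/s2z.png',cv2.resize(a,None,fx=6,fy=6,interpolation=2))
"
```

```text
t 4.37 pos [0.4592 0.3317 0.0033] yaw 0.4784 F [-0.12  0.75 -0.7 ] w 24.35
shift [-0.014  0.004 -0.018] turn [ 0.01 -0.18  0.02] |d| 0.02
```

View pics/s2z.png

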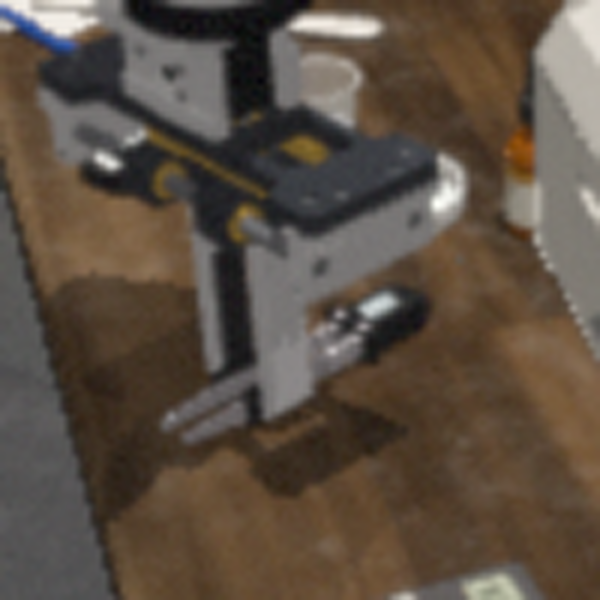

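The fingers hold the pads, the tips (165,422) and (185,440) have closed in, and the back piece is clear at (400,305). Next I'll lift.

Emit:
play_rows(
  increments=[
    [[0,0,-0.15],[0,0,0]],
    [[0,0,-0.4],[0,0,0]],
    [[0,0,-0.5],[0,0,0]],
    [[0,0,-0.5],[0,0,0]],
    [[0,0,-0.3],[0,0,0]],
  ],
  fingers=23.6,
)

```text
time_s: 4.83
tool_pos: [0.4572, 0.3308, 0.0786]
tcp_rot: [0.971, 0.237, -0.001, 0.0]
force: [0.5, -0.1, 0.1]
width: 0.024
```

```bash
python3 -c "
from h import *
to([.42,-.083,.09],.042)
save('side','s3')
a=cv2.imread('pics/s3.png')[80:210,200:330];cv2.imwrite('pics/s3z.png',cv2.resize(a,None,fx=4.6,fy=4.6,interpolation=2))
"
```

```text
t 4.83 pos [0.4572 0.3308 0.0786] yaw 0.4793 F [ 0.48 -0.09  0.1 ] w 24.0
shift [-5.595  8.75  -0.268] turn [ 0.05  0.13 25.06] |d| 10.39
```

View pics/s3z.png

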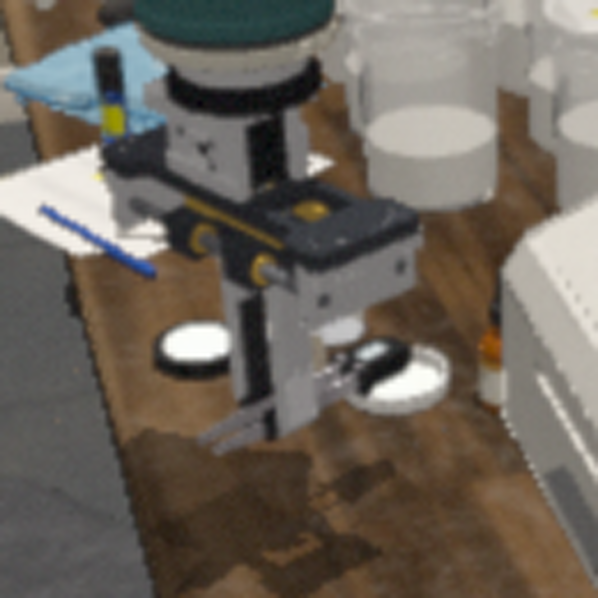

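Emit:
play_rows(
  increments=[
    [[-0.25,0.4,-0.1],[0,0,0]],
    [[-0.4,0.65,-0.1],[0,0,0]],
    [[-0.4,0.7,0],[0,0,0]],
    [[-0.4,0.7,0],[0,0,1.5]],
    [[-0.4,0.7,0],[0,0,2.5]],
  ],
)

```text
time_s: 5.3
tool_pos: [0.4489, 0.1879, 0.0897]
tcp_rot: [0.978, 0.208, 0.002, -0.002]
force: [0.2, -0.6, -0.8]
width: 0.0236
```

```bash
python3 -c "
from h import *
to([.43,-.083,.09],.042)"
```

```text
t 5.3 pos [0.4489 0.1879 0.0897] yaw 0.4182 F [ 0.2  -0.57 -0.82] w 23.59
shift [-3.181  5.996 -0.044] turn [-0.25 -0.25 21.55] |d| 6.79
```

Emit:
play_rows(
  increments=[
    [[-0.35,0.7,0],[0,0,2.5]],
    [[-0.3,0.72,0],[0,0,2.5]],
    [[-0.25,0.75,0],[0,0,2.5]],
    [[-0.2,0.75,0],[0,0,2.5]],
    [[-0.1,0.75,0],[0,0,2.5]],
  ],
)

```text
time_s: 5.72
tool_pos: [0.4482, 0.0244, 0.0886]
tcp_rot: [0.996, 0.095, 0.002, -0.002]
force: [1.4, 0.4, 0.1]
width: 0.0237
```

```bash
python3 -c "
from h import *
to([.43,-.083,.09],.042)"
```

```text
t 5.72 pos [0.4482 0.0244 0.0886] yaw 0.1893 F [1.4  0.41 0.07] w 23.72
shift [-0.951  2.552 -0.047] turn [-0.22 -0.24  8.44] |d| 2.72
```

Emit:
play_rows(
  increments=[
    [[-0.2,0.7,0],[0,0,2.5]],
    [[-0.2,0.7,0.1],[0,0,2]],
    [[-0.2,0.5,0.2],[0,0,1]],
    [[-0.1,0.2,0.2],[0,0,0.5]],
    [[0,0,0.1],[0,0,0]],
  ],
)

```text
time_s: 6.13
tool_pos: [0.4317, -0.073, 0.0638]
tcp_rot: [0.999, 0.034, 0.003, -0.001]
force: [-0.7, 1.2, 0.0]
width: 0.0239
```

Emit:
play_rows(
  increments=[
    [[0,0,0],[0,0,0]],
    [[0,0,0],[0,0,0]],
  ],
)

```text
time_s: 6.3
tool_pos: [0.4315, -0.0716, 0.0629]
tcp_rot: [0.999, 0.034, 0.002, -0.001]
force: [-0.2, 0.3, 0.1]
width: 0.0238
```

```bash
python3 -c "
from h import *
to([.43,-.083,.06],.042)
save('side','s4');save('top','t4')
a=cv2.imread('pics/s4.png')[220:340,250:400];cv2.imwrite('pics/s4z.png',cv2.resize(a,None,fx=5,fy=5,interpolation=2))
a=cv2.imread('pics/t4.png')[170:290,370:490];cv2.imwrite('pics/t4z.png',cv2.resize(a,None,fx=5,fy=5,interpolation=2))
"
```

```text
t 6.3 pos [ 0.4315 -0.0716  0.0629] yaw 0.0689 F [-0.24  0.35  0.09] w 23.81
shift [-0.057  0.282  0.072] turn [-0.15 -0.29  1.54] |d| 0.3
```

View pics/s4z.png

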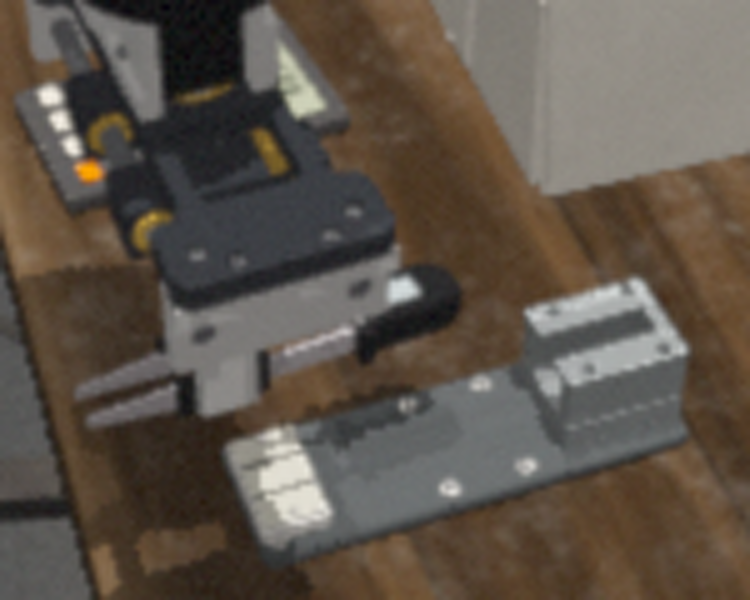

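View pics/t4z.png

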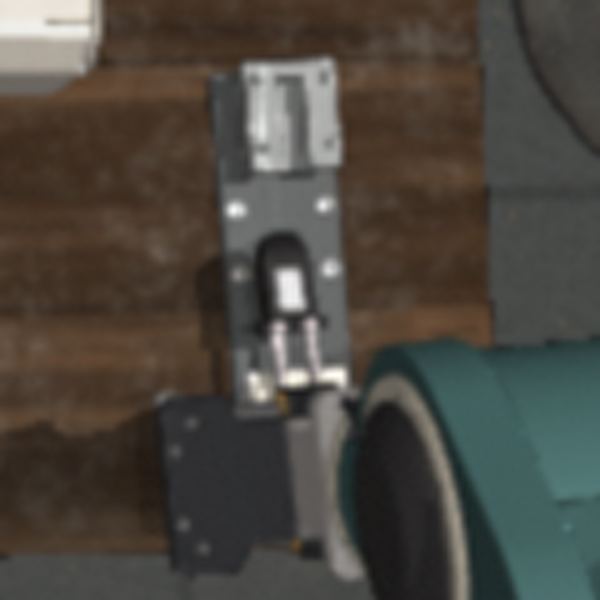

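Emit:
play_rows(
  increments=[
    [[-0.05,0.15,0.3],[-0.1,-0.2,0.8]],
    [[0,0.13,0.3],[0,0,0.7]],
    [[0,0,0.2],[0,0,0]],
    [[0,0,0],[0,0,0]],
    [[0,0,0],[0,0,0]],
  ],
)

```text
time_s: 6.82
tool_pos: [0.4319, -0.0805, 0.0288]
tcp_rot: [1.0, 0.024, 0.002, -0.0]
force: [-0.7, -0.1, -1.4]
width: 0.024
```

```bash
python3 -c "
from h import *
to([.43,-.083,.0245],.042)
save('side','s5');save('top','t5')
a=cv2.imread('pics/s5.png')[240:340,260:390];cv2.imwrite('pics/s5z.png',cv2.resize(a,None,fx=6,fy=6,interpolation=2))
a=cv2.imread('pics/t5.png')[175:265,395:465];cv2.imwrite('pics/t5z.png',cv2.resize(a,None,fx=6.5,fy=6.5,interpolation=2))
"
```

```text
t 6.82 pos [ 0.4319 -0.0805  0.0288] yaw 0.0471 F [-0.73 -0.12 -1.35] w 23.96
shift [-0.05   0.06   0.108] turn [-0.03 -0.2   0.29] |d| 0.13
```

View pics/s5z.png

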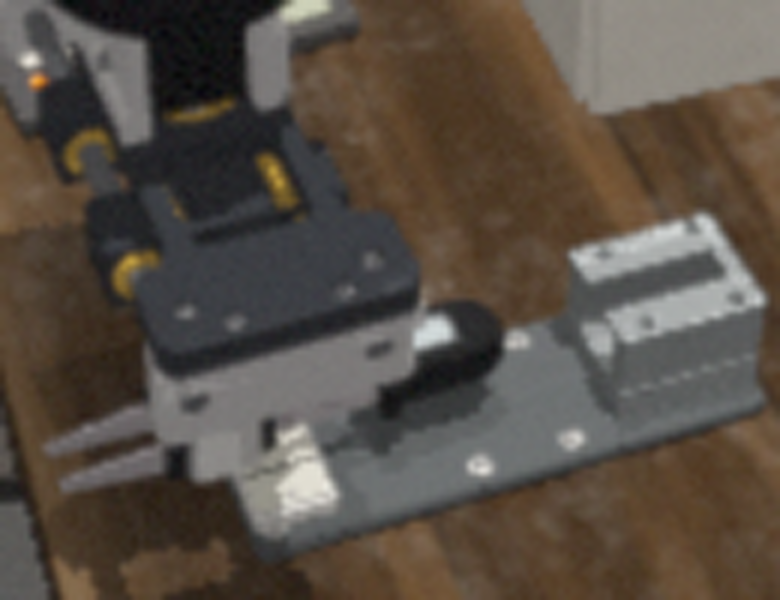

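View pics/t5z.png

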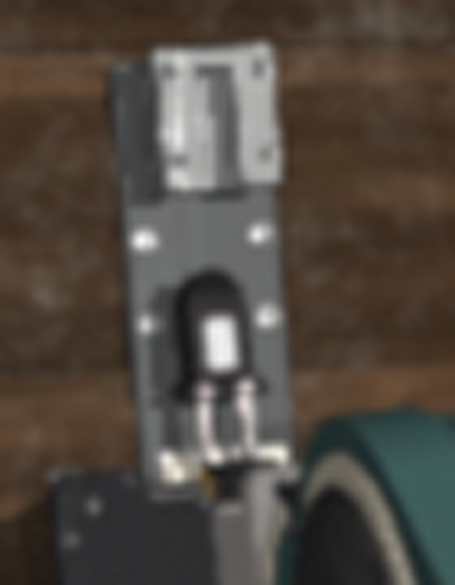

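Run:
```python
from h import *
f=lambda zx,zy:((zx+.5)/6.5-.5+395,(zy+.5)/6.5-.5+175)
def r(n,a,b,z): p=ray('top',*f(a,b),z); print(n,p[:2].round(4)); return p
r('sc1',202,237,.009);r('sc2',207.5,321.5,.009)
r('chTL',153,50,.044);r('chTR',272,42,.044);r('chBR',282,183,.044);r('chBL',165,190,.044)
r('backend',212,268,.033); r('shmid',224,389,.034); r('disp',221,342,.0415)
im=np.load('pics/t5_im.npy').astype(int)
g=im.max(-1)
for v in range(218,236,2): 
    print(v,g[v,415:445])
s=state();Rc=R.from_quat(s['tcp_rot'])
for x in(.053,.0675,.095): print(x,(s['tool_pos']+Rc.apply([x,0,0])).round(4))
```

```text
sc1 [ 0.5395 -0.0788]
sc2 [ 0.5093 -0.0797]
chTL [ 0.6035 -0.0554]
chTR [ 0.6056 -0.0972]
chBR [ 0.5562 -0.0988]
chBL [ 0.5546 -0.0579]
backend [ 0.5275 -0.076 ]
shmid [ 0.4852 -0.0784]
disp [ 0.5015 -0.0761]
218 [ 93 112 114 111 106 105 104  91  57  36  33  35  36  36  36  51  78  98
 107 108 108 108  99  73  68  73  78  83  84  81]
220 [ 91 112 112  97  76  67  59  36  26  39  45  45  47  46  46  48  56  79
 103 108 108 108 100  82  73  73  73  74  75  73]
222 [ 86 110 106  83  70  65  51  27  30  48  55  59  61  64  65  62  57  65
  94 130 170 168 137  96  71  69  71  72  74  74]
224 [ 90 151 190 135 101  76  52  31  28  47  74 126 183 203 199 165  95  62
  89 150 206 195 156 107  72  65  67  70  71  71]
226 [ 76 116 131  97  78  68  53  34  26  45  79 149 223 236 234 206 120  66
  80 102 109 107 105  93  75  69  68  67  64  64]
228 [ 66  97 102  79  69  66  57  41  25  39  68 131 209 234 236 221 139  68
  69 101 108 108 106  96  73  69  69  68  70  71]
230 [ 60  94 103  80  69  69  67  50  26  34  63 121 195 230 230 212 146  77
  67  99 108 109 106  98  72  66  68  68  69  73]
232 [ 63  92 104  80  68  69  66  51  28  30  50  67  85  99  92  80  68  68
  75  84  98 106 107 101  88  87  90  91  92  91]
234 [ 64  89 104  86  71  66  54  34  28  48  98 144 120  71  52  61 120 186
 178 101  65  89 104 102  93  97 101 101  98  94]
0.053 [ 0.4849 -0.078   0.0295]
0.0675 [ 0.4994 -0.0773  0.0296]
0.095 [ 0.5269 -0.076   0.0297]
```

Emit:
play_rows(
  increments=[
    [[0.1,0.06,0.1],[0,-0.2,0.4]],
    [[0.2,0,0],[0,0,0]],
    [[0.2,0,0],[0,0,0]],
    [[0,0,0],[0,0,0]],
    [[0,0,0],[0,0,0]],
  ],
)

```text
time_s: 7.33
tool_pos: [0.4557, -0.0821, 0.0261]
tcp_rot: [1.0, 0.02, 0.001, 0.0]
force: [0.1, 0.2, 0.4]
width: 0.0239
```

```bash
python3 -c "
from h import *
s=state();x=s['tool_pos'][0]
to([x,-.0773+.039*(x-.58),.0245],.039)
save('side','s6');save('top','t6')
a=cv2.imread('pics/s6.png')[240:340,280:390];cv2.imwrite('pics/s6z.png',cv2.resize(a,None,fx=6,fy=6,interpolation=2))
a=cv2.imread('pics/t6.png')[175:265,395:465];cv2.imwrite('pics/t6z.png',cv2.resize(a,None,fx=6.5,fy=6.5,interpolation=2))
"
```

```text
t 7.33 pos [ 0.4557 -0.0821  0.0261] yaw 0.0398 F [0.07 0.2  0.39] w 23.88
shift [-0.     0.     0.041] turn [ 0.01 -0.15  0.05] |d| 0.04
```

View pics/s6z.png

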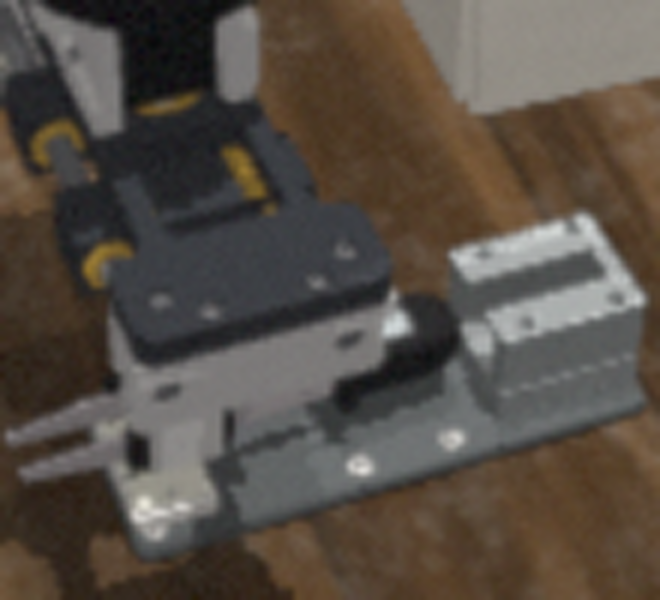

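View pics/t6z.png

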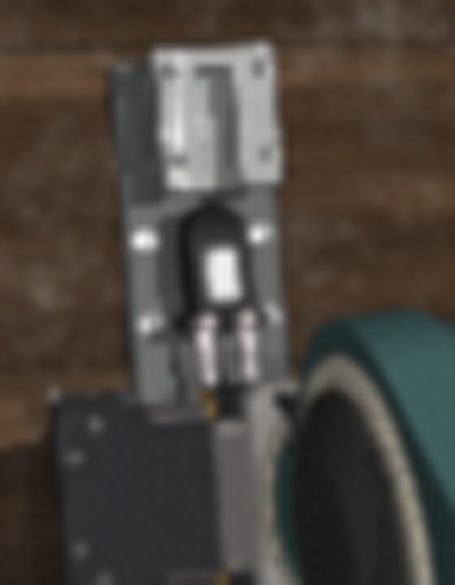

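```bash
python3 -c "
from h import *
s=state();Rc=R.from_quat(s['tcp_rot'])
for n,p in dict(tipL=[-.048,-.007,-.005],tipR=[-.048,.007,-.005],back=[.095,0,-.005],sh=[.05,.015,-.005],shb=[.05,.015,.003]).items():
    w=s['tool_pos']+Rc.apply(p);u,v=proj('side',w); print(n,((u+.5-280)*6).round(1),((v+.5-240)*6).round(1),w.round(4))
D=np.array([.4994,-.08044,0]);c,q=np.cos(.039),np.sin(.039)
for n,p in dict(B=[.104,.02,.044],C=[.104,-.02,.044],A=[.056,.02,.044],D=[.056,-.02,.044],base=[-.064,-.028,.008]).items():
    w=D+np.array([c*p[0]-q*p[1],q*p[0]+c*p[1],p[2]]);u,v=proj('side',w);print(n,((u+.5-280)*6).round(1),((v+.5-240)*6).round(1))
"
```

```text
tipL 3.9 433.9 [ 0.4071 -0.0771  0.031 ]
tipR 17.1 469.6 [ 0.4077 -0.0911  0.031 ]
back 456.9 323.5 [ 0.5503 -0.0784  0.0314]
sh 339.6 398.6 [ 0.5059 -0.0952  0.0313]
shb 339.2 416.4 [ 0.5059 -0.0952  0.0233]
B 586.6 208.0
C 645.1 296.5
A 447.6 246.2
D 501.6 337.7
base 133.3 548.3
```

```bash
python3 -c "
from h import *
a=cv2.imread('pics/s6.png')[280:312,325:365];cv2.imwrite('pics/s6y.png',cv2.resize(a,None,fx=18,fy=18,interpolation=2))
"
```

```text
(no output)
```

View pics/s6y.png

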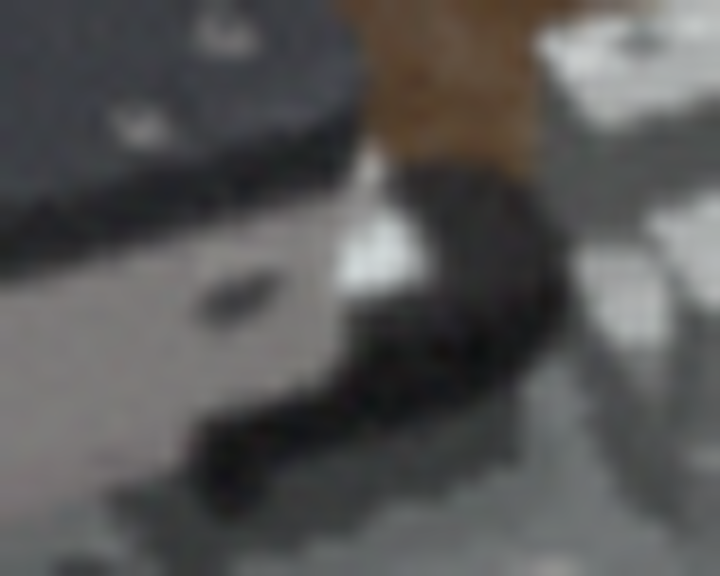

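```bash
python3 -c "
from h import *
im,d=save('side','s7')
s=state();Rc=R.from_quat(s['tcp_rot'])
f=lambda u,v:(((u+.5-325)*18).round(),((v+.5-280)*18).round())
for n,p in dict(b1=[.058,.011,.003],b2=[.08,.011,.003],t1=[.058,-.011,-.013],t2=[.08,-.011,-.013],d1=[.058,0,-.013],d2=[.08,0,-.013],e=[.095,0,-.005]).items():
    print(n,f(*proj('side',s['tool_pos']+Rc.apply(p))))
P=cloud('side',d)
for v in (290,292,294,296,298): print(v,[tuple(P[v,u].round(3)) for u in (346,349,352,355)])
P=cloud('top',np.load('pics/t6_d.npy'))
print(P[208:222:2,426:432,2].round(3))
print('dock top',np.median(P[186:202,422:427,2]))
"
```

```text
b1 (np.float64(263.0), np.float64(480.0))
b2 (np.float64(464.0), np.float64(421.0))
t1 (np.float64(185.0), np.float64(217.0))
t2 (np.float64(384.0), np.float64(161.0))
d1 (np.float64(225.0), np.float64(294.0))
d2 (np.float64(426.0), np.float64(237.0))
e (np.float64(558.0), np.float64(252.0))
290 [(np.float64(0.534), np.float64(-0.071), np.float64(0.038)), (np.float64(0.539), np.float64(-0.072), np.float64(0.038)), (np.float64(0.546), np.float64(-0.071), np.float64(0.034)), (np.float64(0.554), np.float64(-0.065), np.float64(0.026))]
292 [(np.float64(0.532), np.float64(-0.076), np.float64(0.039)), (np.float64(0.538), np.float64(-0.076), np.float64(0.037)), (np.float64(0.543), np.float64(-0.077), np.float64(0.037)), (np.float64(0.55), np.float64(-0.076), np.float64(0.033))]
294 [(np.float64(0.531), np.float64(-0.079), np.float64(0.038)), (np.float64(0.536), np.float64(-0.081), np.float64(0.038)), (np.float64(0.541), np.float64(-0.083), np.float64(0.037)), (np.float64(0.548), np.float64(-0.082), np.float64(0.034))]
296 [(np.float64(0.529), np.float64(-0.084), np.float64(0.038)), (np.float64(0.534), np.float64(-0.087), np.float64(0.039)), (np.float64(0.539), np.float64(-0.089), np.float64(0.039)), (np.float64(0.546), np.float64(-0.085), np.float64(0.033))]
298 [(np.float64(0.527), np.float64(-0.088), np.float64(0.037)), (np.float64(0.532), np.float64(-0.09), np.float64(0.037)), (np.float64(0.539), np.float64(-0.089), np.float64(0.034)), (np.float64(0.546), np.float64(-0.087), np.float64(0.03))]
[[0.039 0.038 0.037 0.039 0.039 0.036]
 [0.044 0.039 0.039 0.041 0.039 0.036]
 [0.04  0.038 0.037 0.039 0.043 0.041]
 [0.037 0.041 0.04  0.039 0.038 0.038]
 [0.04  0.045 0.042 0.041 0.04  0.038]
 [0.037 0.041 0.039 0.04  0.043 0.037]
 [0.04  0.037 0.039 0.039 0.038 0.041]]
dock top 0.043162112940843655
```

Emit:
play_rows(
  increments=[
    [[0.05,0,0.04],[0,-0.15,0]],
    [[0.1,0,0],[0,0,0]],
    [[0.1,0,0],[0,0,0]],
    [[0,0,0],[0,0,0]],
  ],
)

```text
time_s: 7.82
tool_pos: [0.4655, -0.0819, 0.0245]
tcp_rot: [1.0, 0.02, -0.0, 0.0]
force: [-0.5, -0.4, 0.2]
width: 0.024
```

```bash
python3 -c "
from h import *
s=state();x=s['tool_pos'][0]
to([x,-.0773+.039*(x-.58),.0245],.039)"
```

```text
t 7.82 pos [ 0.4655 -0.0819  0.0245] yaw 0.0395 F [-0.52 -0.37  0.21] w 24.0
shift [ 0.    -0.004  0.001] turn [0.03 0.04 0.03] |d| 0.0
```

Aligned; the dome has entered the mouth and I feel no resistance. I'll keep inserting.

Emit:
play_rows(
  increments=[
    [[0.12,0,0],[0,0,0]],
    [[0.12,0,0],[0,0,0]],
    [[0.12,0,0],[0,0,0]],
    [[0,0,0],[0,0,0]],
  ],
)

```text
time_s: 8.15
tool_pos: [0.4816, -0.0815, 0.0245]
tcp_rot: [1.0, 0.02, -0.0, 0.0]
force: [-0.8, -0.0, -0.9]
width: 0.0239
```

```bash
python3 -c "
from h import *
s=state();x=s['tool_pos'][0]
to([x,-.0773+.039*(x-.58),.0245],.039)
save('top','t8')
a=cv2.imread('pics/t8.png')[175:265,395:465];cv2.imwrite('pics/t8z.png',cv2.resize(a,None,fx=6.5,fy=6.5,interpolation=2))
"
```

```text
t 8.15 pos [ 0.4816 -0.0815  0.0245] yaw 0.0393 F [-0.79 -0.02 -0.95] w 23.93
shift [ 0.    -0.008  0.   ] turn [0.04 0.04 0.02] |d| 0.01
```

View pics/t8z.png

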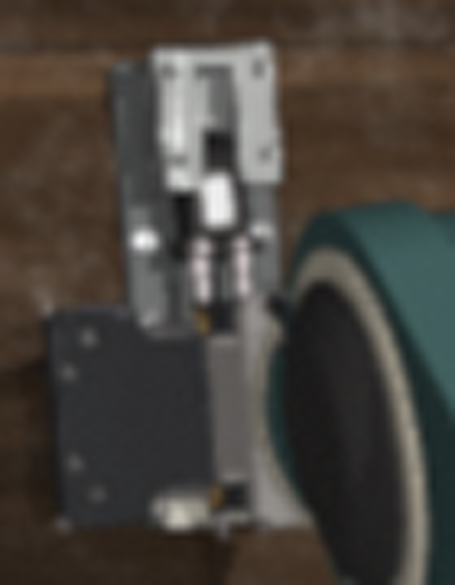

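The back piece is inside the channel, seen dark through the slot at (216,145), and the shoulder is still about 17 mm from the mouth.

Emit:
play_rows(
  increments=[
    [[0.12,-0.004,0],[0,0,0]],
    [[0.1,0,0],[0,0,0]],
    [[0.05,0,0],[0,0,0]],
    [[0,0,0],[0,0,0]],
  ],
)

```text
time_s: 8.53
tool_pos: [0.4927, -0.0809, 0.0243]
tcp_rot: [1.0, 0.02, -0.001, 0.0]
force: [-1.3, -0.2, -0.7]
width: 0.0238
```

Emit:
play_rows(
  increments=[
    [[0.05,0,0],[0,0,0]],
    [[0.04,0,0],[0,0,0]],
    [[0,0,0],[0,0,0]],
  ],
)

```text
time_s: 8.78
tool_pos: [0.4966, -0.0808, 0.0242]
tcp_rot: [1.0, 0.02, -0.001, 0.0]
force: [1.2, -0.6, -0.0]
width: 0.0239
```

```bash
python3 -c "
from h import *
s=state();x=s['tool_pos'][0]
to([.499,-.0773+.039*(x-.58),.0245],.039)"
```

```text
t 8.78 pos [ 0.4966 -0.0808  0.0242] yaw 0.0391 F [ 1.21 -0.59 -0.01] w 23.91
shift [ 0.061 -0.003 -0.007] turn [0.04 0.1  0.01] |d| 0.06
```

Emit:
play_rows(
  increments=[
    [[0.03,0,0],[0,0,0]],
    [[0.03,0,0],[0,0,0]],
  ],
)

```text
time_s: 8.95
tool_pos: [0.4989, -0.0807, 0.0242]
tcp_rot: [1.0, 0.02, -0.001, 0.0]
force: [-0.6, -0.1, 0.5]
width: 0.0242
```

Emit:
play_rows(
  increments=[
    [[0.03,0,0],[0,0,0]],
    [[0,0,0],[0,0,0]],
  ],
)

```text
time_s: 9.12
tool_pos: [0.4994, -0.0804, 0.0239]
tcp_rot: [1.0, 0.02, -0.002, 0.0]
force: [0.2, -0.5, 0.1]
width: 0.0239
```

Emit:
play_rows(
  increments=[
    [[0.03,0,0],[0,0,0]],
    [[0,0,0],[0,0,0]],
  ],
)

```text
time_s: 9.28
tool_pos: [0.4997, -0.0801, 0.0236]
tcp_rot: [1.0, 0.02, -0.003, 0.0]
force: [-1.5, -0.0, -1.3]
width: 0.024
```

Emit:
play_rows(
  increments=[
    [[0.04,0,0],[0,0,0]],
    [[0.02,0,0],[0,0,0]],
    [[0,0,0],[0,0,0]],
  ],
)

```text
time_s: 9.53
tool_pos: [0.5001, -0.0799, 0.0229]
tcp_rot: [1.0, 0.02, -0.005, 0.0]
force: [-1.4, 0.1, 0.2]
width: 0.0237
```

```bash
python3 -c "
from h import *
to([.4994,-.0804,.0245],.039)
save('top','t9');save('side','s9')
to([.4994,-.0804,.0245],.039)
a=cv2.imread('pics/t9.png')[175:265,395:465];cv2.imwrite('pics/t9z.png',cv2.resize(a,None,fx=6.5,fy=6.5,interpolation=2))
a=cv2.imread('pics/s9.png')[240:340,280:390];cv2.imwrite('pics/s9z.png',cv2.resize(a,None,fx=6,fy=6,interpolation=2))
"
```

```text
t 9.53 pos [ 0.5001 -0.0799  0.0229] yaw 0.0397 F [-1.4   0.12  0.16] w 23.69
shift [-0.019  0.011 -0.039] turn [-0.    0.58  0.04] |d| 0.05
t 9.63 pos [ 0.5002 -0.08    0.023 ] yaw 0.0395 F [-2.86 -0.2  -0.23] w 24.14
shift [-0.022  0.009 -0.038] turn [0.   0.56 0.03] |d| 0.04
```

View pics/t9z.png

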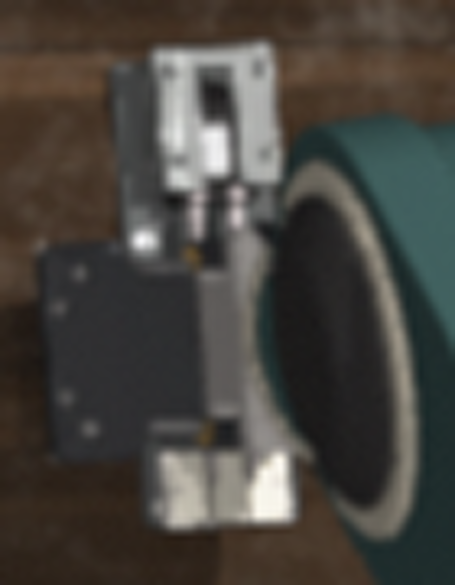

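View pics/s9z.png

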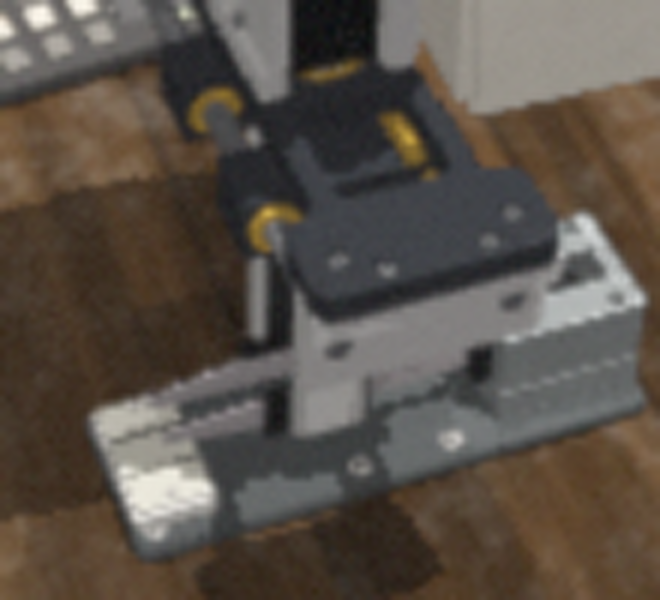

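Emit:
play_rows(
  increments=[
    [[0.03,0.01,-0.03],[0,0.4,0]],
    [[0.03,0,0],[0,0.1,0]],
    [[0.02,0,0],[0,0,0]],
    [[0,0,0],[0,0,0]],
  ],
)

```text
time_s: 9.97
tool_pos: [0.5007, -0.08, 0.0233]
tcp_rot: [1.0, 0.02, -0.003, -0.0]
force: [-1.9, 0.6, 0.2]
width: 0.0241
```

```bash
python3 -c "
from h import *
to([.4994,-.0804,.0245],.039)
save('side','s10')
to([.4994,-.0804,.0245],.039)
a=cv2.imread('pics/s10.png')[290:330,290:370];cv2.imwrite('pics/s10z.png',cv2.resize(a,None,fx=10,fy=10,interpolation=2))
s=state();Rc=R.from_quat(s['tcp_rot'])
for n,p in dict(tipL=[-.048,-.007,-.005],tipR=[-.048,.007,-.005],sh=[.056,.015,-.005]).items():
    u,v=proj('side',s['tool_pos']+Rc.apply(p)); print(n,((u+.5-290)*10).round(1),((v+.5-290)*10).round(1))
"
```

```text
t 9.97 pos [ 0.5007 -0.08    0.0233] yaw 0.0398 F [-1.87  0.61  0.2 ] w 24.13
shift [-0.033  0.009 -0.03 ] turn [-0.03  0.33  0.05] |d| 0.05
t 10.02 pos [ 0.5008 -0.08    0.0233] yaw 0.0398 F [-4.09  0.21  0.41] w 24.1
shift [-0.034  0.008 -0.029] turn [-0.03  0.32  0.04] |d| 0.05
tipL 149.4 162.0
tipR 174.4 219.5
sh 725.7 99.3
```

View pics/s10z.png

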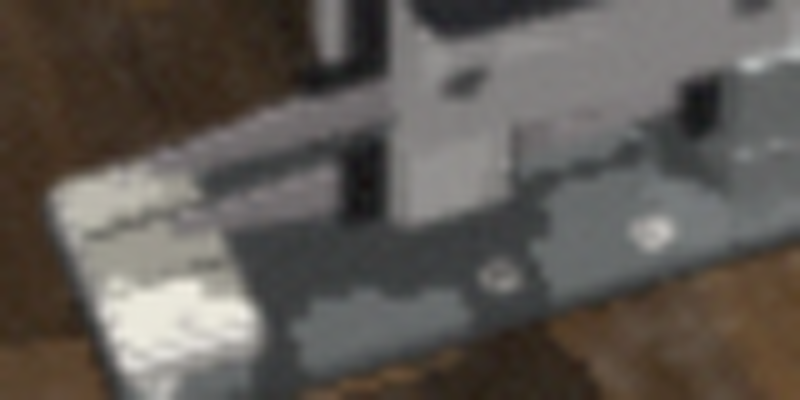

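The shoulder sits against the channel front at (720,100), and the push force in x has risen to about -3 to -4 N, so they are home. The tip ends at (150,160) and (175,218) match the prediction over the lines. I'll hold.

Emit:
play_rows(
  increments=[
    [[0,0,0],[0,0,0]],
    [[0,0,0],[0,0,0]],
    [[0,0,0],[0,0,0]],
    [[0,0,0],[0,0,0]],
    [[0,0,0],[0,0,0]],
  ],
)

```text
time_s: 10.43
tool_pos: [0.5008, -0.08, 0.0234]
tcp_rot: [1.0, 0.02, -0.003, -0.0]
force: [-3.2, 0.9, -0.9]
width: 0.0238
```

Emit:
play_rows(
  increments=[
    [[0,0,0],[0,0,0]],
    [[0,0,0],[0,0,0]],
    [[0,0,0],[0,0,0]],
    [[0,0,0],[0,0,0]],
    [[0,0,0],[0,0,0]],
  ],
)

```text
time_s: 10.85
tool_pos: [0.5008, -0.08, 0.0234]
tcp_rot: [1.0, 0.02, -0.003, -0.0]
force: [-4.1, 0.6, -0.6]
width: 0.024
```

Emit:
play_rows(
  increments=[
    [[0,0,0],[0,0,0]],
    [[0,0,0],[0,0,0]],
    [[0,0,0],[0,0,0]],
    [[0,0,0],[0,0,0]],
    [[0,0,0],[0,0,0]],
  ],
)

```text
time_s: 11.27
tool_pos: [0.5008, -0.08, 0.0234]
tcp_rot: [1.0, 0.02, -0.003, -0.0]
force: [-2.4, 0.5, -0.1]
width: 0.0235
```

Emit:
play_rows(
  increments=[
    [[0,0,0],[0,0,0]],
    [[0,0,0],[0,0,0]],
    [[0,0,0],[0,0,0]],
    [[0,0,0],[0,0,0]],
    [[0,0,0],[0,0,0]],
  ],
)

```text
time_s: 11.68
tool_pos: [0.5008, -0.08, 0.0234]
tcp_rot: [1.0, 0.02, -0.003, -0.0]
force: [-3.6, -0.3, 0.1]
width: 0.0238
```

Emit:
play_rows(
  increments=[
    [[0,0,0],[0,0,0]],
    [[0,0,0],[0,0,0]],
    [[0,0,0],[0,0,0]],
    [[0,0,0],[0,0,0]],
    [[0,0,0],[0,0,0]],
  ],
)

```text
time_s: 12.1
tool_pos: [0.5007, -0.08, 0.0234]
tcp_rot: [1.0, 0.02, -0.003, -0.0]
force: [-3.5, -0.1, -0.1]
width: 0.0242
```

```bash
python3 -c "
from h import *
to([.5,-.0804,.0245],.039)
save('side','s11');save('top','t11')
to([.5,-.0804,.0245],.039)
a=cv2.imread('pics/s11.png')[290:330,290:370];cv2.imwrite('pics/s11z.png',cv2.resize(a,None,fx=10,fy=10,interpolation=2))
"
```

```text
t 12.1 pos [ 0.5007 -0.08    0.0234] yaw 0.0398 F [-3.48 -0.08 -0.15] w 24.16
shift [-0.019  0.009 -0.028] turn [-0.03  0.3   0.05] |d| 0.04
t 12.2 pos [ 0.5008 -0.08    0.0234] yaw 0.0398 F [-3.19  0.4   0.44] w 24.16
shift [-0.02   0.009 -0.028] turn [-0.03  0.29  0.05] |d| 0.03
```

View pics/s11z.png

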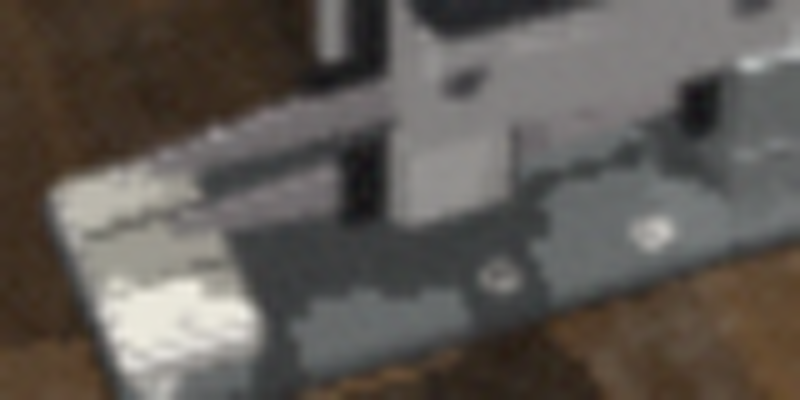

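View pics/t11.png

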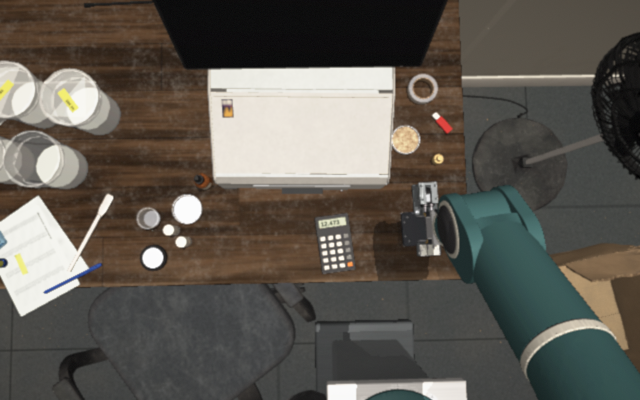

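Run:
```python
from h import *
for n,z in (('t5',.0415),('t6',.039),('t11',.0365)):
    im=np.load(f'pics/{n}_im.npy').astype(int); m=np.zeros((400,640),np.uint8)
    sub={'t5':(222,233,422,434),'t6':(211,223,422,434),'t11':(192,203,424,432)}[n]
    a,b,c,d=sub; g=im.min(-1)[a:b,c:d]; w=np.clip(g-120,0,None); v,u=np.mgrid[a:b,c:d]
    print(n,ray('top',(u*w).sum()/w.sum(),(v*w).sum()/w.sum(),z)[:2].round(4)); 
    if n=='t11': print(g)
```

```text
t5 [ 0.5011 -0.0758]
t6 [ 0.5254 -0.0782]
t11 [ 0.5693 -0.0755]
[[170 145  85  54  57  57  61 110]
 [176 167 114  97 106 108  77 107]
 [177 176 164 174 185 176 104 107]
 [176 188 214 229 230 202 113 104]
 [174 189 219 233 233 206 117 103]
 [173 181 207 230 233 209 122 103]
 [168 177 202 231 235 218 133 107]
 [164 176 202 231 236 220 137 105]
 [168 174 195 227 231 210 131  98]
 [175 169 172 187 189 164 104  87]
 [180 163 132 108 100  88  65  75]]
```

```bash
python3 -c "
from station import *
print(sign_off())"
```

```text
the job is handed in; nothing more can be done
None
```

I slid the tweezers back end first into the setting dock until the shoulder met the channel mouth. I then held them squeezed there for over 2 s and handed the job in at about 12.2 s with the grip still on. `sign_off()` gives no verdict, so the result below is from my own measurements.

**Last checks:**
- **Steady hold:** the tool moved by about 0.1 mm or less over the hold.
- **Gap:** finger opening read 23.5–24.2 mm, against 24 mm at the marked gap.
- **Home:** a steady 2.4–4.1 N push against the mouth. The display's position seen through the slot puts the tweezers within about 1 mm of home along the channel and suggests they slipped about 1 mm in the fingers.
- **Alignment:** tool yaw was within 0.001 rad of the dock's measured direction and about 0.4 mm off its centre line.
- **Tips:** in the side view the tip ends matched the positions predicted from the grip.
- **Bystanders:** the vial, weight and dish look unmoved in the top picture.

**Disagreements and limits:**
- The two cameras differed by 3–5 mm in y. I trusted the top camera, because the held tweezers matched the robot's own position there to about 0.5 mm.
- The top camera could not see the tips because the arm blocked it. Their place over the lines therefore rests on the side view and the robot's measured pose.
- The tool ended pitched by about 0.3°.

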